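# Clear the whistle and snap open the oak folding stand

### The arm

A 7-joint arm with a two-finger parallel gripper is mounted at the origin on the work surface. World frame = base frame: x ahead of the robot, y to its left, z up, the work surface at z = 0. Lengths are in m, angles in rad, forces in N, time in s.
With the tool pointing down it reaches from about 0.425 to 0.875 m from the base axis. Payload 4.7 kg.
Tool frame: the origin (TCP) lies between the finger pads; the fingertips stand 11 mm ahead of it and the grasp point (between the pads) lies 8 mm behind it; z points along the fingers, y is the direction in which the jaws open and shut (so a half turn about z gives the same grasp; the last joint's range is limited). The gripper opens to 87 mm and grips with 3 to 60 N. Pads are 19 mm wide; open, the fingers measure 117 mm over their backs; the gripper's body (75 mm by 190 mm) begins 51 mm behind the grasp point.
Start: joints at [1.364, 0.321, -0.07, 1.45, 0.023, 1.371, -0.057], TCP at [0.142, -0.634, 0.234] pointing down, gripper open.
Joint ranges: [-2.86, 2.86], [-0.3, 2.09], [-1.38, 1.24], [0.06, 2.45], [-1.56, 4.7], [0.09, 2.05], [-2.69, 2.69]. Speed limits (rad/s): [2.57, 2.57, 3.14, 3.14, 3.14, 3.14, 3.14].

### API

Orientations are given as a rotation vector (axis times angle).
In Python, from bench import ctrl gives the robot as it stands.
- The arm moves only by the tool servo_tool, never from a script. Its argument "series" is a list of rows, each an object with "travel": the shift along the tool's x, y, z in m, a list of three; "angular": the turn, a rotation vector about the tool's x, y, z in rad, a list of three. A call has 1 to 5 rows; each row shifts and turns the commanded pose from where the row before left it, along the tool's axes as they then stand; what a row does not reach is not made up. A row lasts 1/10 s, in which the tool goes at most 50 mm and 8.59 degrees, less where a joint would pass 70% of its speed; a pose out of reach is approached as far as the arm can. A call with a gripper value outside its range is refused whole. "claw" is the finger opening in m, from 0 to 0.087, set as the call begins (left out, the last holds). The fingers move at their own pace and stop on an object; "squeeze" is the grip in N (left out, the last holds). Time passes only in rows, so rows that do not move let the fingers close. It gives the time, the measured TCP pose, the force and the opening at its end, in the units of the state.
- ctrl.get_state(): the state, without advancing time (a new reading comes with each control period).
- ctrl.get_image(name): name is "scene" or "top" or "wrist"; returns the picture (400x640x3 uint8, red, green, blue); there is no depth.
- ctrl.calibration(name): a dict with "fx", "fy", "cx", "cy" (pixels), "rvec" (rotation vector, rad) and "tvec" (3), from world to camera coordinates, as OpenCV has them. Camera axes: x right, y down, z forward; pixel columns grow to the right and rows downward; lengths in m; the calibration is good to about 2 mm. A picture is of the moment at which its call begins: read the wrist's pose just before it. calibration takes no time and is no camera call; for the wrist camera it gives the pose at the moment of the call.
- ctrl.close_job(): hands the job in, once; it reports no verdict.
The state is a dict: "time": time; "joint_positions": joint angles; "qd": joint speeds; "joint_torque": joint torques, N m; "position": TCP position; "tool_rot": TCP orientation; "ft_force": force on the tool from outside, world axes, zero at the start; "torque": the same for the moment, N m; "grip_width": opening from 0.0 (shut) to 1.0 (fully open).
Only numpy, scipy, OpenCV 4.12 (cv2) and the standard library are available. Lean on these libraries where they do the work, as an engineer would, in place of code of your own. Each camera call takes 0.05 s, during which the arm holds its last target.

### The job

Take the red whistle off the folded oak stand and set it in the blue ceramic dish on the tray. Then lift the oak stand's panel by its tongue until it snaps over and stays open, leaning back against its stop. Leave the white stand folded.

Things in the scene. Friction and masses are not known exactly. Their poses are not given: they have to be found in the camera images.
- whistle_center (a point): Red plastic whistle lying on its side on the folded oak stand: round chamber 26 mm across, 20 mm high; a 12 mm wide mouthpiece reaches 34 mm from the chamber's centre along the point's +x, flush with its -y side. Point: centre of the chamber, 10 mm above what it lies on; z up. Grip it across y (26 mm). 18 to 35 g, loose.
- dish_in (a point): Blue ceramic ring dish, round, standing on the dark wooden tray: 136 mm across at the rim, 18 mm high, flat inner floor about 92 mm across, wall 4 mm, 0.35 kg, loose. The point is the centre of its inner floor, 13 mm above the table; the rim is 13 mm above this point. z is up.
- oak_tongue (a point): Grip point on the oak stand's tongue (18 mm wide along y, 9 mm thick, black tip), mid width and thickness. It juts from the panel's free edge: 15 mm more to its tip, 31 mm back to the 112 mm wide panel, 20 mm back to the base. The point turns with the panel: +x to the hinge, y along it, z out of the face (up when folded). Folded: 33.5 mm above the table, panel's upper face 38 mm.
- oak_hinge (a point): Middle of the light oak stand's hinge axis, 33.5 mm above the table, 128 mm from the tongue's grip point. y is the hinge axis, +x points away from the tongue, z up. Stays still: the base (120 x 130 mm) is fixed to the table. A steel stop frame rises to 91 mm behind the hinge and a thin spring strut lies along the base on its +y side.
- oak_panel (a joint): Angle of the oak panel, rad: 0 folded flat, 1.57 upright, 1.92 open, leaning back on its stop; the tongue rises as it grows. An over-centre spring pulls it shut below about 1.0 and throws it open above. Lifting the tongue takes 3 to 4 N at first, less towards the snap. Let go beyond 1.15 rad and it swings fully open by itself in under 2 s.
- white_panel (a joint): Angle of the panel of a second, white folding stand of the same make and size elsewhere on the table, rad: 0 folded, 1.92 open. To be left folded.
Things that resemble listed ones, but are neither listed nor needed, are in the scene too. What is shaped like the part that bears dish_in but purple is not meant. Of the things shaped like the part that bears whistle_center, the red one is meant.

How it is judged:
On the way, in this order (a step that is already met when the one before it is completed fails the run):
1. the whistle lies in the dish while the oak stand is still folded (horizontal distance between whistle_center and dish_in below 0.05 m and z of whistle_center in the frame of dish_in between 0 and 0.03 m and value of joint oak_panel below 0.3 rad), for 0.2 s.
2. the oak stand has snapped open (value of joint oak_panel above 1.74 rad), for 0.2 s.
At the end, for the whole second after the job is handed in: The whistle lies in the dish (its centre within 50 mm of the dish's centre and 0 to 30 mm above its floor), the dish stands level within 10 degrees, the oak panel is open and at rest (beyond 1.74 rad, within 10 degrees of its stop) and the white stand is folded (below 0.2 rad) (horizontal distance between whistle_center and dish_in below 0.05 m and z of whistle_center in the frame of dish_in between 0 and 0.03 m and value of joint oak_panel above 1.74 rad and velocity of joint oak_panel below 0.1 rad/s and value of joint white_panel below 0.2 rad and angle between dish_in's own z axis and vertical below 0.17 rad); the robot touches nothing.
It fails at once if the white stand is opened (value of joint white_panel above 0.5 rad).
It also fails if it takes over 56 s, if anything falls off the work surface, if the arm or the gripper's body presses on something with over 40 N, if the wrist force passes 120 N, or if a joint passes its speed limit or range.

## Working session

There is one attempt and no reset: what is moved stays moved. The work goes in short steps, Python scripts to look and compute and a tool call to move; the robot and the scene stay as the last step left them, time stands still between calls to the robot, and variables do not carry over. Pictures are saved under pics/ and viewed, and the job is handed in when it is done.

Besides the shell and the picture viewer there is one more tool, called after ">>>" as name([rows], argument=value, ...), one row to a line, values as JSON. servo_tool: Moves the arm, as the interface text tells. Its arguments: {"type":"object","properties":{"series":{"type":"array","items":{"type":"object","properties":{"travel":{"type":"array","items":{"type":"number"}},"angular":{"type":"array","items":{"type":"number"}}}}},"claw":{"type":"number"},"squeeze":{"type":"number"}},"required":["series"]}

```bash
mkdir -p pics; ls; python3 - <<'E'
from bench import ctrl
import cv2
print(ctrl.get_state())
for n in ("scene","top","wrist"):
    print(n,ctrl.calibration(n))
    im=ctrl.get_image(n); cv2.imwrite(f"pics/{n}0.png",im[:,:,::-1])
E
```

```text
pics
{'time': 0.0, 'joint_positions': array([ 1.36408491,  0.32184337, -0.07006352,  1.45170295,  0.02258975,
        1.37078972, -0.05690845]), 'qd': array([-1.19404860e-03, -4.14957966e-04,  1.10817624e-04,  9.08139514e-04,
        1.33686953e-03, -2.76826964e-05,  6.01940592e-04]), 'joint_torque': array([-2.97274537e-04, -4.91290033e+01, -4.03537760e-01, -3.12531495e+01,
       -6.36685244e-02,  4.36752546e-02,  1.94846425e-04]), 'position': array([ 0.14218725, -0.63369981,  0.23243407]), 'tool_rot': array([-3.12054462e+00, -3.45933547e-01,  4.87789462e-04]), 'ft_force': array([ 0.66816913, -0.07720069, -0.07647757]), 'torque': array([0.02550199, 0.00922229, 0.01756213]), 'grip_width': 1.003178954868744}
scene {'fx': 471.59722843829525, 'fy': 471.59722843829525, 'cx': 319.1003372695366, 'cy': 205.0743111703188, 'rvec': array([ 2.44383856,  0.73849131, -0.2494277 ]), 'tvec': array([-0.43538102, -0.22002065,  1.54608476])}
top {'fx': 364.693163614969, 'fy': 364.693163614969, 'cx': 321.6647093080297, 'cy': 198.27685323574164, 'rvec': array([ 2.17238032, -2.15153366,  0.13263672]), 'tvec': array([-0.02399854,  0.51813122,  0.88414577])}
wrist {'fx': 325.59631489634006, 'fy': 325.59631489634006, 'cx': 322.27503934251143, 'cy': 197.09180736084704, 'rvec': array([-2.29604809,  1.83713935,  0.22858252]), 'tvec': array([-0.65016974, -0.03023572,  0.38833958])}
```

View pics/scene0.png

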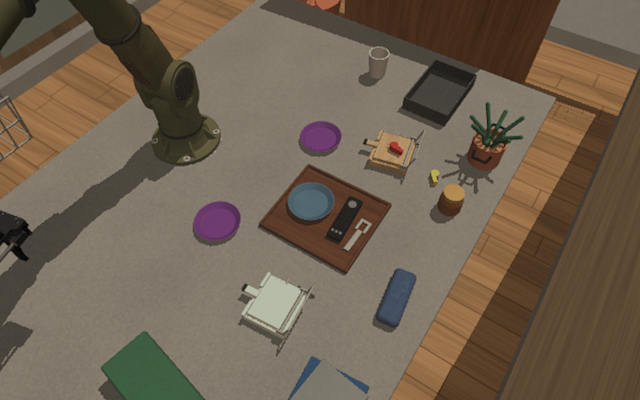

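View pics/top0.png

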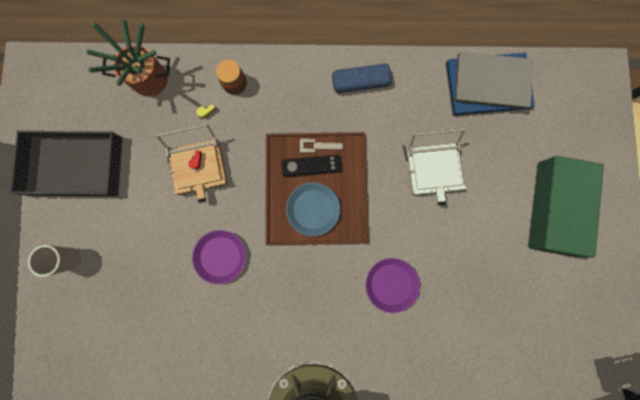

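View pics/wrist0.png

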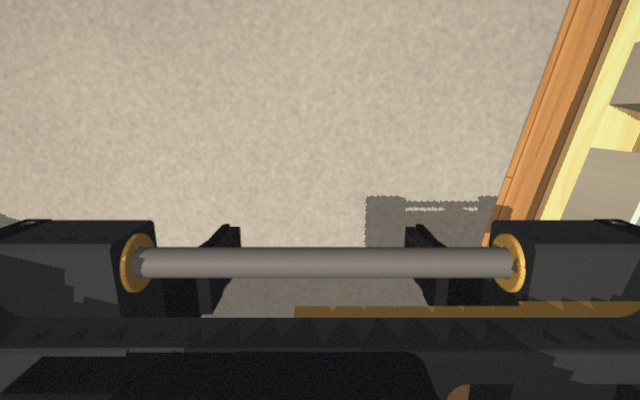

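The top view shows the oak stand with the red whistle at about (197,165) and its tongue tip at (201,196). The blue dish is at (313,209) and the white stand at (437,170). I'll zoom in to measure these.

```bash
python3 - <<'E'
import cv2
t=cv2.imread("pics/top0.png"); s=cv2.imread("pics/scene0.png")
cv2.imwrite("pics/topz.png",cv2.resize(t[115:215,140:250],None,fx=6,fy=6,interpolation=cv2.INTER_CUBIC)[:600])
cv2.imwrite("pics/scz.png",cv2.resize(s[115:185,350:440],None,fx=8,fy=8,interpolation=cv2.INTER_CUBIC)[:600])
E
cat > h.py <<'E'
import numpy as np,cv2
from scipy.spatial.transform import Rotation as Ro
def cal(ctrl,n):
    c=ctrl.calibration(n);K=np.array([[c['fx'],0,c['cx']],[0,c['fy'],c['cy']],[0,0,1]]);return K,Ro.from_rotvec(c['rvec']).as_matrix(),np.array(c['tvec'])
def back(c,uv,z):
    K,R,t=c;d=R.T@np.linalg.solve(K,[uv[0],uv[1],1]);o=-R.T@t;return o+d*(z-o[2])/d[2]
def proj(c,P):
    K,R,t=c;return cv2.projectPoints(np.atleast_2d(np.array(P,float)),cv2.Rodrigues(R)[0],t,K,None)[0].reshape(-1,2)
E
```

```text
(no output)
```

View pics/topz.png

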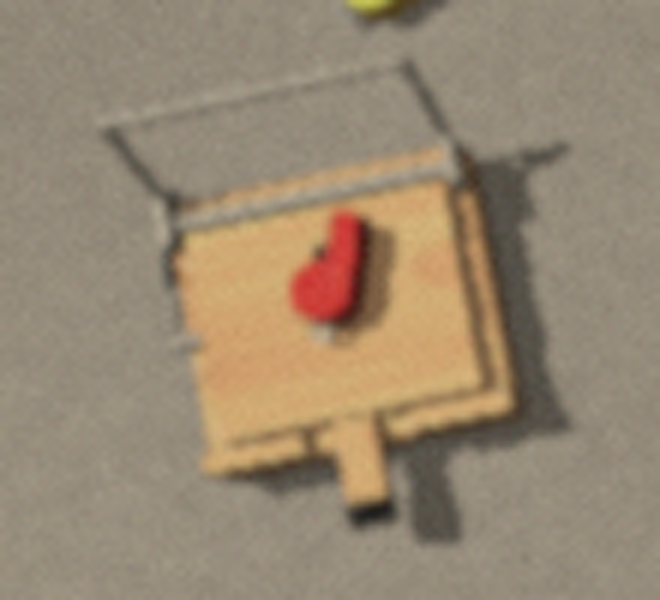

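View pics/scz.png

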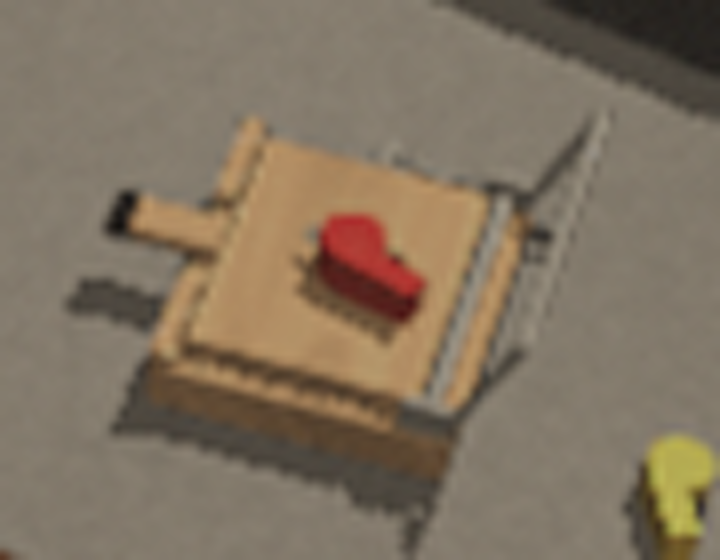

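```bash
python3 - <<'E'
from bench import ctrl
from h import *
ct=cal(ctrl,"top");cs=cal(ctrl,"scene")
T=lambda u,v:((u+.5)/6-.5+140,(v+.5)/6-.5+115)
S=lambda u,v:((u+.5)/8-.5+350,(v+.5)/8-.5+115)
p=lambda *a:print(a[0],np.round(a[1],4))
p("wh top",back(ct,T(323,290),.058)); p("wh mouth end top",back(ct,T(350,216),.058))
p("wh sc",back(cs,S(352,238),.058)); 
p("wh side a",back(ct,T(357,300),.058));p("wh side b",back(ct,T(366,225),.058))
p("tip top",back(ct,T(371,507),.038));p("root",back(ct,T(357,420),.038)); p("tip sc",back(cs,S(125,200),.038)); p("root sc",back(cs,S(222,230),.038))
for q in [(220,443),(487,388),(450,183),(180,232)]: p("corner",back(ct,T(*q),.038))
for q in [(205,335),(270,140),(490,190),(425,400)]: p("corner s",back(cs,S(*q),.038))
# dish by color
for n,c in(("top",ct),("scene",cs)):
    im=cv2.imread(f"pics/{n}0.png");h=cv2.cvtColor(im,cv2.COLOR_BGR2HSV)
    m=cv2.inRange(h,(95,70,50),(112,255,255))
    N,l,st,ce=cv2.connectedComponentsWithStats(m)
    for i in range(1,N):
        if st[i,4]>600:
            cn=max(cv2.findContours((l==i).astype('uint8'),0,1)[0],key=cv2.contourArea);hull=cv2.convexHull(cn);e=cv2.fitEllipse(hull);print(n,st[i],e); p("dish",back(c,e[0],.022))
    m=cv2.inRange(h,(0,180,90),(6,255,255))|cv2.inRange(h,(174,180,90),(180,255,255))
    N,l,st,ce=cv2.connectedComponentsWithStats(m)
    for i in range(1,N):
        if st[i,4]>30: print(n,'red',st[i],ce[i])
E
```

```text
wh top [0.5995 0.2972 0.058 ]
wh mouth end top [0.6306 0.2877 0.058 ]
wh sc [0.6003 0.2965 0.058 ]
wh side a [0.5955 0.2831 0.058 ]
wh side b [0.6269 0.2809 0.058 ]
tip top [0.5125 0.2798 0.038 ]
root [0.5489 0.2874 0.038 ]
tip sc [0.5096 0.2826 0.038 ]
root sc [0.5492 0.2897 0.038 ]
corner [0.5386 0.3437 0.038 ]
corner [0.5629 0.2339 0.038 ]
corner [0.6503 0.2532 0.038 ]
corner [0.628  0.3656 0.038 ]
corner s [0.5706 0.2395 0.038 ]
corner s [0.5413 0.3417 0.038 ]
corner s [0.6266 0.3654 0.038 ]
corner s [0.6558 0.2569 0.038 ]
top [447  59  63  55 708] ((549.4605102539062, 28.441814422607422), (104.37462615966797, 251.60159301757812), 53.928627014160156)
dish [ 0.9856 -0.6275  0.022 ]
top [ 333   65   58   27 1137] ((360.88360595703125, 77.95746612548828), (26.814842224121094, 64.90388488769531), 82.55323791503906)
dish [ 0.8401 -0.1195  0.022 ]
top [ 288  184   51   51 1914] ((312.94305419921875, 208.90797424316406), (50.470455169677734, 50.95500564575195), 84.65803527832031)
dish [0.4922 0.0027 0.022 ]
top red [190 151  10  17  89] [195.38202247 160.42696629]
scene [ 378  269   37   56 1111] ((396.2467041015625, 296.4407043457031), (27.523574829101562, 62.98332977294922), 20.233572006225586)
dish [ 0.8424 -0.1224  0.022 ]
scene red [390 142  12  10  51] [394.98039216 146.17647059]
```

```bash
cat >> h.py <<'E'
def plan(ctrl,pos,R=None,yaw=None,per=.045):
    """print tool-frame delta to target pose; yaw = world yaw of tool x with tool down"""
    s=ctrl.get_state();R0=Ro.from_rotvec(s['tool_rot'])
    if yaw is not None: R=Ro.from_euler('z',yaw)*Ro.from_euler('x',np.pi)
    d=R0.inv().apply(np.array(pos)-s['position'])
    w=(R0.inv()*R).as_rotvec() if R is not None else np.zeros(3)
    n=int(np.ceil(max(np.linalg.norm(d)/per,np.linalg.norm(w)/.14,1)))
    print('t',round(s['time'],2),'pos',np.round(s['position'],4),'delta',np.round(d,4),'turn',np.round(w,4),'n',n,'per row',np.round(d/n,4),np.round(w/n,4),'F',np.round(s['ft_force'],1),'w',round(s['grip_width'],3))
E
python3 - <<'E'
from bench import ctrl
from h import *
plan(ctrl,(.52,-.1,.24),yaw=.22)
K,R,t=cal(ctrl,"wrist");s=ctrl.get_state()
R0=Ro.from_rotvec(s['tool_rot']);print(R0.inv().apply(-R.T@t-s['position']),R0.inv().apply(R.T@[0,0,1]))
E
```

```text
t 0.15 pos [ 0.1422 -0.6338  0.2327] delta [ 0.4856 -0.4381 -0.0067] turn [-0.0015  0.0001  0.0008] n 15 per row [ 0.0324 -0.0292 -0.0004] [-0.0001  0.      0.0001] F [0.1 0.4 0.4] w 1.001
[ 0.06579235  0.00060844 -0.15099325] [-0.24423587  0.00113602  0.96971519]
```

>>> servo_tool([
  {"travel":[0.033,-0.029,0]},
  {"travel":[0.033,-0.029,0]},
  {"travel":[0.033,-0.029,0]},
  {"travel":[0.033,-0.029,0]},
  {"travel":[0.033,-0.029,0]},
], claw=0.06)

```text
$.series[0]: bad value
```

>>> servo_tool([
  {"travel":[0.033,-0.029,0]},
  {"travel":[0.033,-0.029,0]},
  {"travel":[0.033,-0.029,0]},
  {"travel":[0.033,-0.029,0]},
  {"travel":[0.033,-0.029,0]},
])

```text
$.series[0]: bad value
```

>>> servo_tool([
  {"travel":[0.033,-0.029,0]},
  {"travel":[0.033,-0.029,0]},
  {"travel":[0.033,-0.029,0]},
  {"travel":[0.033,-0.029,0]},
  {"travel":[0.033,-0.029,0]},
])

```text
$.series[0]: bad value
```

```bash
python3 - <<'E'
from bench import ctrl
from h import *
plan(ctrl,(.6,.297,.24),yaw=-.09)
print(ctrl.get_state()['joint_positions'])
E
```

```text
t 0.15 pos [ 0.1422 -0.6338  0.2327] delta [ 0.6506 -0.808  -0.0062] turn [-1.400e-03  3.000e-04  3.108e-01] n 24 per row [ 0.0271 -0.0337 -0.0003] [-0.0001  0.      0.013 ] F [0.1 0.4 0.4] w 1.001
[ 1.36410766  0.32162651 -0.07007542  1.45140015  0.02259578  1.37080629
 -0.05685964]
```

Each row needs both fields.

>>> servo_tool([
  {"travel":[0.033,-0.029,0],"angular":[0,0,0]},
  {"travel":[0.033,-0.029,0],"angular":[0,0,0]},
  {"travel":[0.033,-0.029,0],"angular":[0,0,0]},
  {"travel":[0.033,-0.029,0],"angular":[0,0,0]},
  {"travel":[0.033,-0.029,0],"angular":[0,0,0]},
], claw=0.06)

```text
time: 0.65
position: [0.2723, -0.4549, 0.2333]
tool_rot: [-3.122, -0.346, 0.0]
ft_force: [0.3, -0.6, 1.0]
grip_width: 0.702
```

>>> servo_tool([
  {"travel":[0.033,-0.029,0],"angular":[0,0,0]},
  {"travel":[0.033,-0.029,0],"angular":[0,0,0]},
  {"travel":[0.033,-0.029,0],"angular":[0,0,0]},
  {"travel":[0.033,-0.029,0],"angular":[0,0,0]},
  {"travel":[0.033,-0.029,0],"angular":[0,0,0]},
])

```text
time: 1.15
position: [0.4014, -0.2774, 0.2335]
tool_rot: [3.122, 0.346, -0.0]
ft_force: [0.4, -0.6, 0.0]
grip_width: 0.688
```

>>> servo_tool([
  {"travel":[0.033,-0.029,0],"angular":[0,0,0]},
  {"travel":[0.033,-0.029,0],"angular":[0,0,0]},
  {"travel":[0.033,-0.029,0],"angular":[0,0,0]},
  {"travel":[0.033,-0.029,0],"angular":[0,0,0]},
  {"travel":[0.033,-0.029,0],"angular":[0,0,0]},
])

```text
time: 1.65
position: [0.5307, -0.0999, 0.2335]
tool_rot: [3.122, 0.346, 0.0]
ft_force: [0.8, -0.6, -0.2]
grip_width: 0.694
```

```bash
python3 - <<'E'
from bench import ctrl
from h import *
plan(ctrl,(.56,.297,.24),yaw=-.09)
print(ctrl.get_state()['joint_positions'])
E
```

```text
t 1.65 pos [ 0.5307 -0.0999  0.2335] delta [ 0.1154 -0.3809 -0.0067] turn [ 0.0005 -0.      0.3105] n 9 per row [ 0.0128 -0.0423 -0.0007] [ 0.0001 -0.      0.0345] F [ 0.8 -0.6 -0.2] w 0.694
[ 0.71261075  0.12705653 -0.62142266  1.70709832  0.07651368  1.3315508
 -1.27345015]
```

```bash
python3 - <<'E'
from bench import ctrl
from h import *
plan(ctrl,(.60,.297,.24),yaw=.22)
E
```

```text
t 1.65 pos [ 0.5307 -0.0999  0.2335] delta [ 0.1545 -0.3722 -0.0067] turn [0.0005 0.     0.0005] n 9 per row [ 0.0172 -0.0414 -0.0007] [0.0001 0.     0.0001] F [ 0.8 -0.6 -0.2] w 0.694
```

>>> servo_tool([
  {"travel":[0.017,-0.041,0],"angular":[0,0,0]},
  {"travel":[0.017,-0.041,0],"angular":[0,0,0]},
  {"travel":[0.017,-0.041,0],"angular":[0,0,0]},
  {"travel":[0.017,-0.041,0],"angular":[0,0,0]},
  {"travel":[0.017,-0.041,0],"angular":[0,0,0]},
])

```text
time: 2.15
position: [0.568, 0.1187, 0.2334]
tool_rot: [3.122, 0.345, -0.0]
ft_force: [0.2, -0.2, -0.5]
grip_width: 0.69
```

>>> servo_tool([
  {"travel":[0.017,-0.041,0],"angular":[0,0,0]},
  {"travel":[0.017,-0.041,0],"angular":[0,0,0]},
  {"travel":[0.017,-0.041,0],"angular":[0,0,0]},
  {"travel":[0.017,-0.041,0],"angular":[0,0,0]},
  {"travel":[0,0,0],"angular":[0,0,0]},
])

```text
time: 2.65
position: [0.5955, 0.3007, 0.2325]
tool_rot: [-3.115, -0.362, 0.004]
ft_force: [-0.8, 0.5, -0.6]
grip_width: 0.69
```

```bash
python3 - <<'E'
from bench import ctrl
from h import *
plan(ctrl,(.60,.297,.10),yaw=-.09)
c=cal(ctrl,"wrist")
im=ctrl.get_image("wrist")[:,:,::-1]; np.savez("w1.npz",K=c[0],R=c[1],t=c[2])
cv2.imwrite("pics/w1.png",im)
print(proj(c,[(.6,.297,.058),(.51,.281,.038)]))
E
```

```text
t 2.65 pos [0.5955 0.3007 0.2325] delta [0.0037 0.0055 0.1325] turn [-0.0059  0.0028  0.3212] n 3 per row [0.0012 0.0018 0.0442] [-0.002   0.0009  0.1071] F [-0.8  0.5 -0.6] w 0.69
[[326.96066215 177.99218481]
 [322.09026015 253.13627909]]
```

View pics/w1.png

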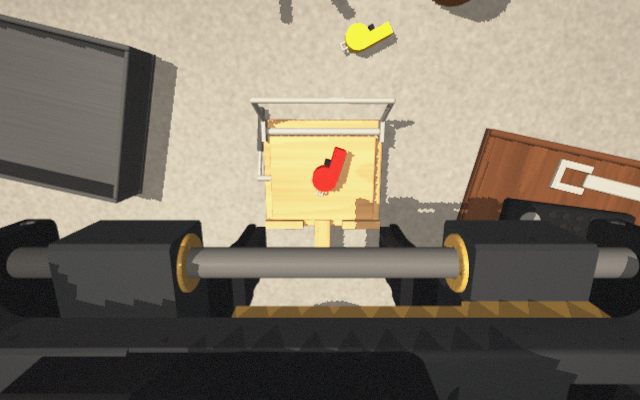

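The wrist view shows the whistle chamber at about (325,179), with its mouthpiece pointing to (341,152). The tongue is centred near column 322. I'll zoom in.

```bash
python3 - <<'E'
import cv2
t=cv2.imread("pics/w1.png")
cv2.imwrite("pics/w1z.png",cv2.resize(t[115:250,250:400],None,fx=4,fy=4,interpolation=cv2.INTER_CUBIC))
cv2.imwrite("pics/w1zz.png",cv2.resize(t[140:200,295:365],None,fx=8,fy=8,interpolation=cv2.INTER_CUBIC))
E
```

```text
(no output)
```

View pics/w1z.png

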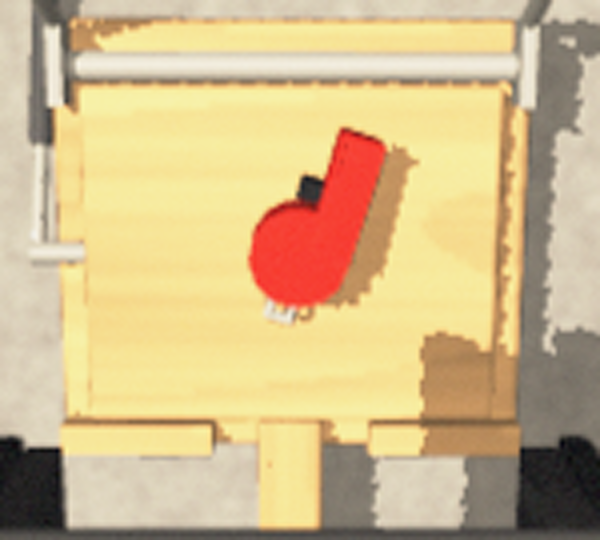

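View pics/w1zz.png

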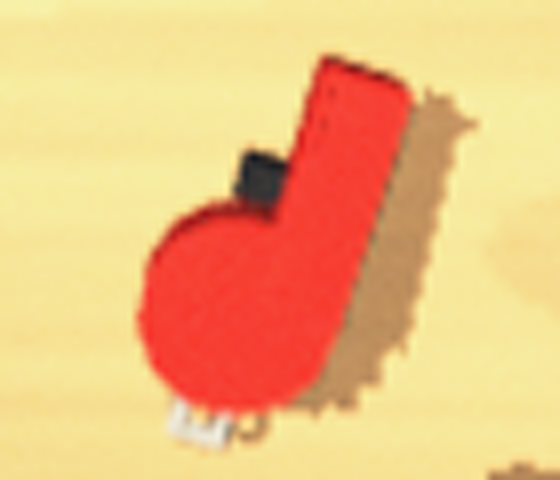

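```bash
cat > m1.py <<'E'
from h import *
d=np.load("w1.npz");c=(d['K'],d['R'],d['t'])
Z=lambda u,v:((u+.5)/8-.5+295,(v+.5)/8-.5+140)
Q=lambda u,v:((u+.5)/4-.5+250,(v+.5)/4-.5+115)
p=lambda n,a:print(n,np.round(a,4))
C=back(c,Z(238,313),.058);p("c",C)
for q in[(140,313),(238,412),(330,345)]:p("r",np.linalg.norm(back(c,Z(*q),.058)-C))
for a,b in(((330,345),(405,110)),((280,215),(323,75))):
    v=back(c,Z(*b),.058)-back(c,Z(*a),.058);print('yaw',np.arctan2(v[1],v[0]),np.linalg.norm(v))
m=back(c,Z(368,75),.058);v=m-C;print("mouth",m,np.linalg.norm(v),np.arctan2(v[1],v[0])+np.arctan2(7,34))
# stand
for a,b in(((90,418),(490,418)),((80,86),(505,86)),((64,455),(210,455)),((372,455),(519,455))):
    v=back(c,Q(*a),.038)-back(c,Q(*b),.038);print('hinge dir yaw',np.arctan2(-v[0],v[1]),np.linalg.norm(v))
for a,b in(((90,418),(80,86)),((490,418),(505,86)),((260,525),(260,425)),((320,525),(322,425))):
    v=back(c,Q(*b),.038)-back(c,Q(*a),.038);print('x yaw',np.arctan2(v[1],v[0]),np.linalg.norm(v))
r=(back(c,Q(260,420),.038)+back(c,Q(322,420),.038))/2;p("tongue root",r)
r=(back(c,Q(260,520),.038)+back(c,Q(320,520),.038))/2;p("tongue near",r)
for y in(.225,.235,.245):
  p("panel mid edge",(back(c,Q(86,418),.038)+back(c,Q(493,418),.038))/2)
E
python3 m1.py
```

```text
c [0.5987 0.2995 0.058 ]
r 0.0125
r 0.0129
r 0.0124
yaw -0.06220988270141047 0.03121520126027732
yaw -0.05925918228464516 0.018291063901953973
mouth [0.63164845 0.2906842  0.058     ] 0.0341130985703754 -0.056886242569508916
hinge dir yaw 0.23314641219143045 0.11135425457305975
hinge dir yaw 0.23179719017294764 0.11100390532563352
hinge dir yaw 0.23330786015708108 0.04099681700853949
hinge dir yaw 0.23330786015708 0.0411718868842974
x yaw 0.22226626472662933 0.09110610424629022
x yaw 0.2261012141256291 0.09095320018366786
x yaw 0.22569109771244092 0.029902165112457697
x yaw 0.21837966860163263 0.029897037889429955
tongue root [0.5493 0.2899 0.038 ]
tongue near [0.5202 0.2834 0.038 ]
panel mid edge [0.5497 0.2905 0.038 ]
panel mid edge [0.5497 0.2905 0.038 ]
panel mid edge [0.5497 0.2905 0.038 ]
```

>>> servo_tool([
  {"travel":[0.001,0.001,0.045],"angular":[0,0,0.1]},
  {"travel":[0.001,0.001,0.045],"angular":[0,0,0.1]},
  {"travel":[0,0,0.035],"angular":[0,0,0.09]},
  {"travel":[0,0,0],"angular":[0,0,0]},
])

```text
time: 3.1
position: [0.598, 0.286, 0.1025]
tool_rot: [3.133, -0.112, -0.014]
ft_force: [-0.6, -0.3, 0.1]
grip_width: 0.691
```

```bash
python3 - <<'E'
from bench import ctrl
from h import *
plan(ctrl,(.599,.2985,.053),yaw=-.06)
E
```

```text
t 3.1 pos [0.598  0.286  0.1025] delta [ 0.0006 -0.0129  0.0494] turn [ 0.0068  0.0089 -0.0115] n 2 per row [ 0.0003 -0.0064  0.0247] [ 0.0034  0.0045 -0.0057] F [-0.6 -0.3  0.1] w 0.691
```

>>> servo_tool([
  {"travel":[0,0,0],"angular":[0,0,0]},
  {"travel":[0,0,0],"angular":[0,0,0]},
])

```text
time: 3.3
position: [0.6024, 0.291, 0.1114]
tool_rot: [-3.138, 0.107, -0.006]
ft_force: [0.2, -0.2, -0.3]
grip_width: 0.688
```

```bash
python3 - <<'E'
from bench import ctrl
from h import *
plan(ctrl,(.599,.2985,.053),yaw=-.06)
E
```

```text
t 3.3 pos [0.6024 0.291  0.1114] delta [-0.0041 -0.0071  0.0584] turn [-0.0019 -0.0036 -0.0084] n 2 per row [-0.002  -0.0036  0.0292] [-0.001  -0.0018 -0.0042] F [ 0.2 -0.2 -0.3] w 0.688
```

>>> servo_tool([
  {"travel":[-0.004,-0.007,0.02],"angular":[0,0,-0.008]},
  {"travel":[0,0,0],"angular":[0,0,0]},
  {"travel":[0,0,0],"angular":[0,0,0]},
  {"travel":[0,0,0],"angular":[0,0,0]},
])

```text
time: 3.7
position: [0.5984, 0.2979, 0.0903]
tool_rot: [-3.139, 0.096, -0.004]
ft_force: [-0.6, -1.0, 0.3]
grip_width: 0.692
```

```bash
python3 - <<'E'
from bench import ctrl
from h import *
plan(ctrl,(.599,.2985,.053),yaw=-.06)
E
```

```text
t 3.7 pos [0.5984 0.2979 0.0903] delta [ 0.0005 -0.0006  0.0373] turn [-0.0008 -0.0023 -0.0014] n 1 per row [ 0.0005 -0.0006  0.0373] [-0.0008 -0.0023 -0.0014] F [-0.6 -1.   0.3] w 0.692
```

>>> servo_tool([
  {"travel":[0,0,0.013],"angular":[0,0,0]},
  {"travel":[0,0,0.013],"angular":[0,0,0]},
  {"travel":[0,0,0.01],"angular":[0,0,0]},
  {"travel":[0,0,0],"angular":[0,0,0]},
  {"travel":[0,0,0],"angular":[0,0,0]},
])

```text
time: 4.2
position: [0.5969, 0.2976, 0.0518]
tool_rot: [3.14, -0.096, -0.002]
ft_force: [-0.1, 0.8, 0.1]
grip_width: 0.691
```

```bash
python3 - <<'E'
from bench import ctrl
from h import *
plan(ctrl,(.599,.2985,.053),yaw=-.06)
c=cal(ctrl,"wrist")
cv2.imwrite("pics/w2.png",ctrl.get_image("wrist")[:,:,::-1])
E
```

```text
t 4.2 pos [0.5969 0.2976 0.0518] delta [ 0.002  -0.001  -0.0012] turn [ 0.0005  0.0013 -0.0011] n 1 per row [ 0.002  -0.001  -0.0012] [ 0.0005  0.0013 -0.0011] F [-0.1  0.8  0.1] w 0.691
```

View pics/w2.png

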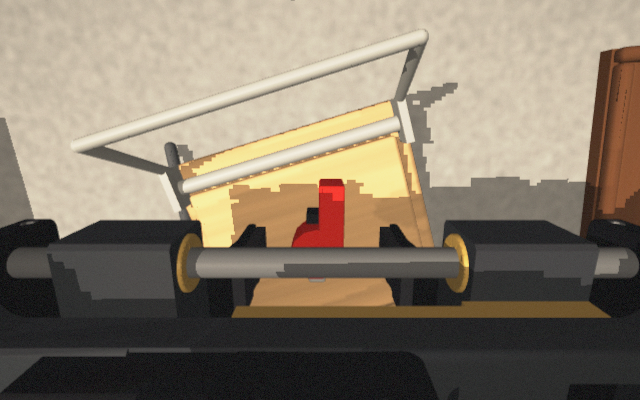

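The whistle is upright between the fingers and its mouthpiece is aligned. Closing the gripper now.

>>> servo_tool([
  {"travel":[0.002,0,0],"angular":[0,0,0]},
  {"travel":[0,0,0],"angular":[0,0,0]},
  {"travel":[0,0,0],"angular":[0,0,0]},
  {"travel":[0,0,0],"angular":[0,0,0]},
  {"travel":[0,0,0],"angular":[0,0,0]},
], claw=0.0, squeeze=12)

```text
time: 4.75
position: [0.5993, 0.2977, 0.0526]
tool_rot: [-3.14, 0.096, -0.0]
ft_force: [-0.7, 0.2, -0.4]
grip_width: 0.317
```

>>> servo_tool([
  {"travel":[0,0,0],"angular":[0,0,0]},
  {"travel":[0,0,-0.02],"angular":[0,0,0]},
  {"travel":[0,0,-0.03],"angular":[0,0,0]},
  {"travel":[0,0,-0.03],"angular":[0,0,0]},
  {"travel":[0,0,-0.02],"angular":[0,0,0]},
])

```text
time: 5.25
position: [0.5998, 0.2982, 0.1549]
tool_rot: [-3.139, 0.096, -0.003]
ft_force: [-0.4, -0.4, -0.3]
grip_width: 0.297
```

```bash
python3 - <<'E'
from bench import ctrl
from h import *
plan(ctrl,(.485,.006,.15),yaw=-.06)
c=cal(ctrl,"wrist")
cv2.imwrite("pics/w3.png",ctrl.get_image("wrist")[:,:,::-1])
E
```

```text
t 5.25 pos [0.5998 0.2982 0.1549] delta [-0.0968  0.2987  0.0043] turn [-0.0011 -0.002  -0.0011] n 7 per row [-0.0138  0.0427  0.0006] [-0.0002 -0.0003 -0.0002] F [-0.4 -0.4 -0.3] w 0.297
```

View pics/w3.png

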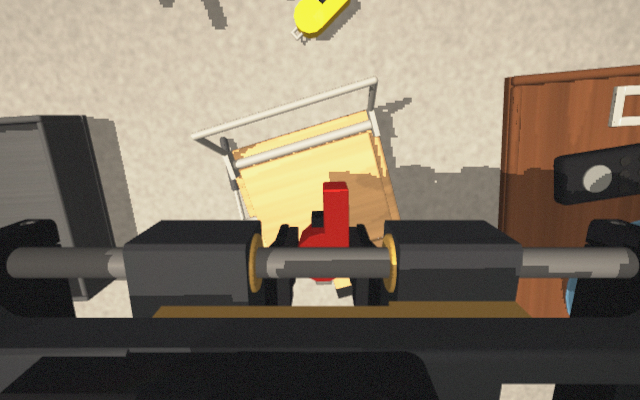

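>>> servo_tool([
  {"travel":[-0.014,0.042,0],"angular":[0,0,0]},
  {"travel":[-0.014,0.042,0],"angular":[0,0,0]},
  {"travel":[-0.014,0.042,0],"angular":[0,0,0]},
  {"travel":[-0.014,0.042,0],"angular":[0,0,0]},
  {"travel":[-0.014,0.042,0],"angular":[0,0,0]},
])

```text
time: 5.8
position: [0.5154, 0.0906, 0.1519]
tool_rot: [3.14, -0.096, -0.001]
ft_force: [0.6, -1.6, 0.0]
grip_width: 0.297
```

>>> servo_tool([
  {"travel":[-0.014,0.042,0],"angular":[0,0,0]},
  {"travel":[-0.012,0.042,0],"angular":[0,0,0]},
  {"travel":[0,0,0],"angular":[0,0,0]},
  {"travel":[0,0,0],"angular":[0,0,0]},
  {"travel":[0,0,0],"angular":[0,0,0]},
])

```text
time: 6.3
position: [0.4858, 0.0115, 0.1525]
tool_rot: [-3.14, 0.093, -0.001]
ft_force: [-0.7, 0.2, -0.3]
grip_width: 0.292
```

```bash
python3 - <<'E'
from bench import ctrl
from h import *
plan(ctrl,(.486,.004,.030),yaw=-.06)
c=cal(ctrl,"wrist")
cv2.imwrite("pics/w4.png",ctrl.get_image("wrist")[:,:,::-1])
print(proj(c,[(.492,.003,.013),(.492+.066,.003,.026),(.492,.069,.026)]))
E
```

```text
t 6.3 pos [0.4858 0.0115 0.1525] delta [0.0007 0.0075 0.1225] turn [-0.0006 -0.0003  0.0005] n 3 per row [0.0002 0.0025 0.0408] [-0.0002 -0.0001  0.0002] F [-0.7  0.2 -0.3] w 0.292
[[330.07810746 182.39599322]
 [326.16945353 106.92350862]
 [255.02014168 189.76085973]]
```

View pics/w4.png

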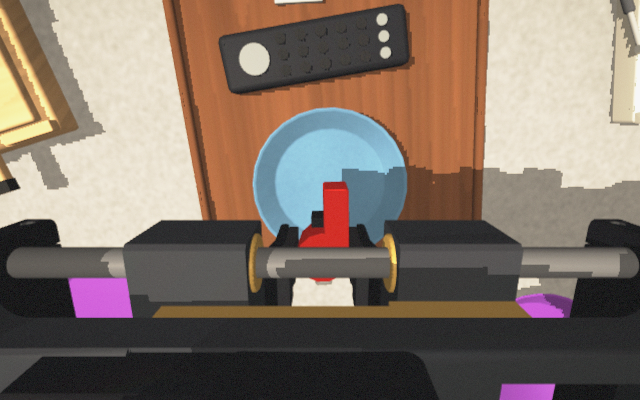

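The dish rim (top at row 107, left edge at column 255) matches the projection, so I'll lower the whistle.

>>> servo_tool([
  {"travel":[0,0.004,0.03],"angular":[0,0,0]},
  {"travel":[0,0.003,0.03],"angular":[0,0,0]},
  {"travel":[0,0,0.025],"angular":[0,0,0]},
  {"travel":[0,0,0.02],"angular":[0,0,0]},
  {"travel":[0,0,0.012],"angular":[0,0,0]},
])

```text
time: 6.85
position: [0.4844, 0.0049, 0.0338]
tool_rot: [-3.139, 0.092, 0.004]
ft_force: [0.3, -0.1, 0.9]
grip_width: 0.297
```

>>> servo_tool([
  {"travel":[0,0,0.003],"angular":[0,0,0]},
  {"travel":[0,0,0],"angular":[0,0,0]},
  {"travel":[0,0,0],"angular":[0,0,0]},
])

```text
time: 7.15
position: [0.486, 0.0034, 0.0335]
tool_rot: [3.14, -0.095, 0.003]
ft_force: [0.3, -0.0, 0.2]
grip_width: 0.291
```

>>> servo_tool([
  {"travel":[0,0,0.004],"angular":[0,0,0]},
  {"travel":[0,0,0],"angular":[0,0,0]},
  {"travel":[0,0,0],"angular":[0,0,0]},
])

```text
time: 7.45
position: [0.4852, 0.003, 0.0288]
tool_rot: [3.14, -0.096, 0.001]
ft_force: [-0.8, -0.7, 0.3]
grip_width: 0.292
```

>>> servo_tool([
  {"travel":[0,0,0],"angular":[0,0,0]},
  {"travel":[0,0,0],"angular":[0,0,0]},
  {"travel":[0,0,0],"angular":[0,0,0]},
], claw=0.045)

```text
time: 7.75
position: [0.4852, 0.003, 0.0287]
tool_rot: [3.14, -0.096, 0.0]
ft_force: [0.4, -0.6, -0.0]
grip_width: 0.471
```

>>> servo_tool([
  {"travel":[0,0,-0.02],"angular":[0,0,0]},
  {"travel":[0,0,-0.04],"angular":[0,0,0]},
  {"travel":[0,0,-0.04],"angular":[0,0,0]},
  {"travel":[-0.01,0,-0.02],"angular":[0,0,0]},
  {"travel":[0,0,0],"angular":[0,0,0]},
])

```text
time: 8.25
position: [0.4767, 0.0038, 0.1517]
tool_rot: [3.138, -0.096, 0.009]
ft_force: [0.8, -0.7, -0.2]
grip_width: 0.518
```

```bash
python3 - <<'E'
from bench import ctrl
from h import *
plan(ctrl,(.515,.282,.15),yaw=.228)
cv2.imwrite("pics/w5.png",ctrl.get_image("wrist")[:,:,::-1])
cv2.imwrite("pics/s5.png",ctrl.get_image("scene")[:,:,::-1])
E
```

```text
t 8.25 pos [0.4767 0.0038 0.1517] delta [ 0.0212 -0.28    0.0014] turn [ 0.0025 -0.0056 -0.2892] n 7 per row [ 0.003  -0.04    0.0002] [ 0.0004 -0.0008 -0.0413] F [ 0.8 -0.7 -0.2] w 0.518
```

View pics/w5.png

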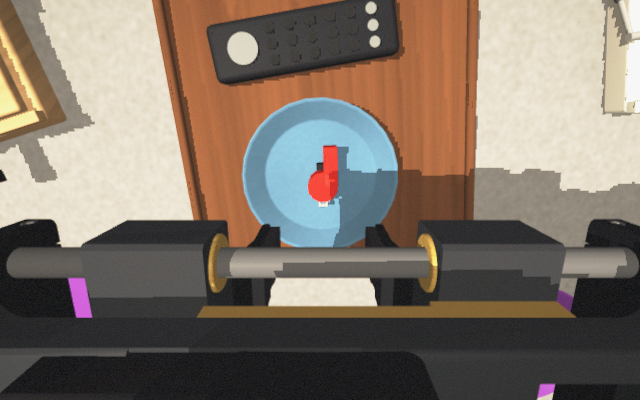

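View pics/s5.png

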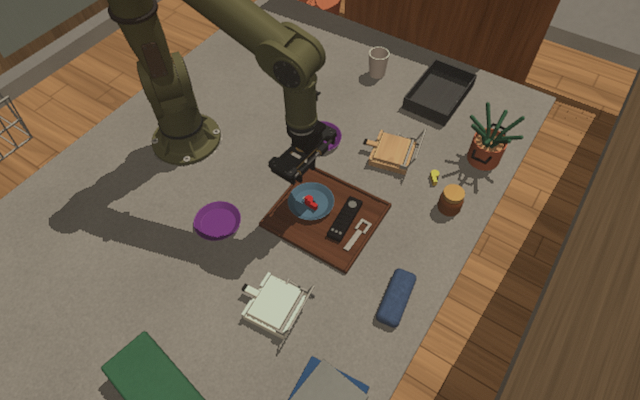

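The whistle now lies in the dish, at about (322,185) in the wrist view. Next is the tongue.

>>> servo_tool([
  {"travel":[0.004,-0.04,0],"angular":[0,0,0]},
  {"travel":[0.004,-0.04,0],"angular":[0,0,0]},
  {"travel":[0.004,-0.04,0],"angular":[0,0,0]},
  {"travel":[0.004,-0.04,0],"angular":[0,0,0]},
  {"travel":[0.004,-0.04,0],"angular":[0,0,0]},
])

```text
time: 8.85
position: [0.5067, 0.2033, 0.1466]
tool_rot: [3.14, -0.097, -0.004]
ft_force: [0.6, -0.0, 0.5]
grip_width: 0.517
```

>>> servo_tool([
  {"travel":[0.003,-0.04,0],"angular":[0,0,0]},
  {"travel":[0.002,-0.041,0],"angular":[0,0,0]},
  {"travel":[0,0,0],"angular":[0,0,-0.1]},
  {"travel":[0,0,0],"angular":[0,0,-0.1]},
  {"travel":[0,0,0],"angular":[0,0,-0.09]},
])

```text
time: 9.35
position: [0.5161, 0.283, 0.146]
tool_rot: [3.12, 0.367, -0.006]
ft_force: [-0.8, 0.0, 0.4]
grip_width: 0.518
```

>>> servo_tool([
  {"travel":[0,0,0.03],"angular":[0,0,0]},
  {"travel":[0,0,0.03],"angular":[0,0,0]},
  {"travel":[0,0,0],"angular":[0,0,0]},
  {"travel":[0,0,0],"angular":[0,0,0]},
  {"travel":[0,0,0],"angular":[0,0,0]},
])

```text
time: 9.85
position: [0.5178, 0.2834, 0.0894]
tool_rot: [-3.12, -0.359, -0.002]
ft_force: [0.4, 0.1, 0.2]
grip_width: 0.52
```

```bash
python3 - <<'E'
from bench import ctrl
from h import *
plan(ctrl,(.5193,.283,.027),yaw=.228)
c=cal(ctrl,"wrist")
im=ctrl.get_image("wrist")[:,:,::-1].copy()
for q in proj(c,[(.5495,.290,.038),(.5193,.283,.038)]): cv2.circle(im,tuple(map(int,q)),2,(0,0,255),-1)
cv2.imwrite("pics/w6.png",im)
E
```

```text
t 9.85 pos [0.5178 0.2834 0.0894] delta [0.0013 0.0008 0.0624] turn [-0.0008 -0.0012  0.0011] n 2 per row [0.0007 0.0004 0.0312] [-0.0004 -0.0006  0.0005] F [0.4 0.1 0.2] w 0.52
```

View pics/w6.png

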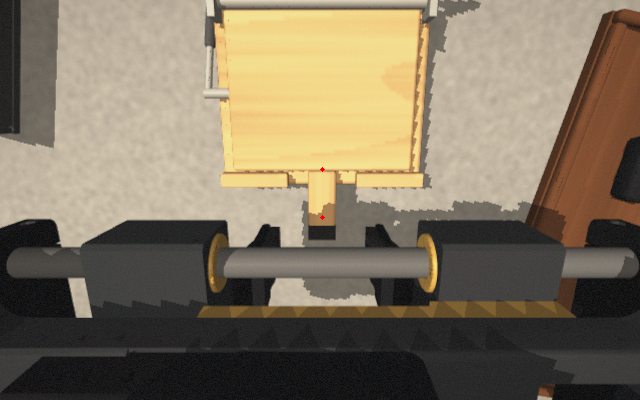

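>>> servo_tool([
  {"travel":[0.001,0,0.025],"angular":[0,0,0]},
  {"travel":[0,0,0.025],"angular":[0,0,0]},
  {"travel":[0,0,0.013],"angular":[0,0,0]},
  {"travel":[0,0,0],"angular":[0,0,0]},
  {"travel":[0,0,0],"angular":[0,0,0]},
])

```text
time: 10.4
position: [0.5188, 0.2835, 0.0266]
tool_rot: [-3.12, -0.359, -0.002]
ft_force: [0.0, 0.7, -0.6]
grip_width: 0.517
```

>>> servo_tool([
  {"travel":[0,0,0],"angular":[0,0,0]},
  {"travel":[0,0,0],"angular":[0,0,0]},
  {"travel":[0,0,0],"angular":[0,0,0]},
  {"travel":[0,0,0],"angular":[0,0,0]},
  {"travel":[0,0,0],"angular":[0,0,0]},
], claw=0.0, squeeze=20)

```text
time: 10.9
position: [0.5181, 0.2841, 0.0259]
tool_rot: [-3.119, -0.359, -0.001]
ft_force: [0.2, 3.9, 0.0]
grip_width: 0.202
```

```bash
python3 - <<'E'
from bench import ctrl
from h import *
plan(ctrl,(.5193,.283,.0255),yaw=.228)
th=np.arange(0,1.41,.1)
x=.128*(1-np.cos(th));z=.128*np.sin(th)
print(np.round(np.c_[th[1:],np.diff(x),np.diff(z)],4))
E
```

```text
t 10.9 pos [0.5181 0.2841 0.0259] delta [0.0009 0.0014 0.0004] turn [-0.0017 -0.001   0.0013] n 1 per row [0.0009 0.0014 0.0004] [-0.0017 -0.001   0.0013] F [0.2 3.9 0. ] w 0.202
[[1.00e-01 6.00e-04 1.28e-02]
 [2.00e-01 1.90e-03 1.27e-02]
 [3.00e-01 3.20e-03 1.24e-02]
 [4.00e-01 4.40e-03 1.20e-02]
 [5.00e-01 5.60e-03 1.15e-02]
 [6.00e-01 6.70e-03 1.09e-02]
 [7.00e-01 7.70e-03 1.02e-02]
 [8.00e-01 8.70e-03 9.40e-03]
 [9.00e-01 9.60e-03 8.40e-03]
 [1.00e+00 1.04e-02 7.40e-03]
 [1.10e+00 1.11e-02 6.40e-03]
 [1.20e+00 1.17e-02 5.20e-03]
 [1.30e+00 1.21e-02 4.00e-03]
 [1.40e+00 1.25e-02 2.80e-03]]
```

Gripped at a width of 17.6 mm. I'll lift along the arc.

>>> servo_tool([
  {"travel":[0.001,0,-0.013],"angular":[0,0,0]},
  {"travel":[0.002,0,-0.013],"angular":[0,0,0]},
  {"travel":[0.003,0,-0.012],"angular":[0,0,0]},
  {"travel":[0,0,0],"angular":[0,0,0]},
])

```text
time: 11.3
position: [0.5237, 0.2854, 0.065]
tool_rot: [-3.12, -0.359, 0.0]
ft_force: [-2.8, 4.4, -2.6]
grip_width: 0.202
```

```bash
python3 - <<'E'
from bench import ctrl
from h import *
plan(ctrl,(.5193,.283,.0255),yaw=.228)
cv2.imwrite("pics/w7.png",ctrl.get_image("wrist")[:,:,::-1])
E
```

```text
t 11.3 pos [0.5237 0.2854 0.065 ] delta [-0.0048  0.0013  0.0395] turn [-0.001  -0.      0.0012] n 1 per row [-0.0048  0.0013  0.0395] [-0.001  -0.      0.0012] F [-2.8  4.4 -2.6] w 0.202
```

View pics/w7.png

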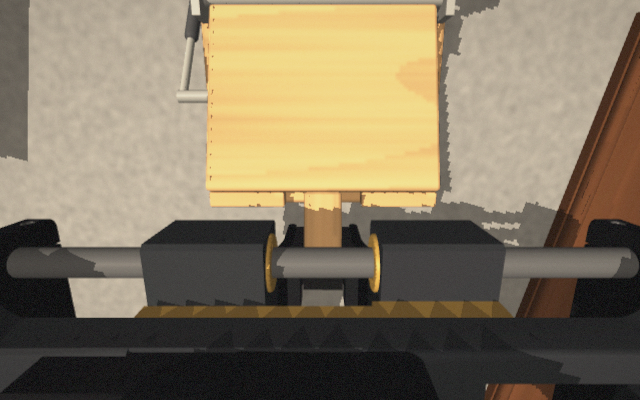

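The panel is rising and the tongue is still held. Forces are small, so I'll continue.

>>> servo_tool([
  {"travel":[0.004,0,-0.012],"angular":[0,0,0]},
  {"travel":[0.006,0,-0.012],"angular":[0,0,0]},
  {"travel":[0.007,0,-0.011],"angular":[0,0,0]},
  {"travel":[0.008,0,-0.01],"angular":[0,0,0]},
  {"travel":[0,0,0],"angular":[0,0,0]},
])

```text
time: 11.85
position: [0.5475, 0.291, 0.1094]
tool_rot: [-3.12, -0.359, 0.003]
ft_force: [-5.3, 3.2, 2.1]
grip_width: 0.209
```

>>> servo_tool([
  {"travel":[0.009,0,-0.009],"angular":[0,0,0]},
  {"travel":[0.01,0,-0.008],"angular":[0,0,0]},
  {"travel":[0.01,0,-0.007],"angular":[0,0,0]},
  {"travel":[0,0,0],"angular":[0,0,0]},
])

```text
time: 12.25
position: [0.5763, 0.2976, 0.1339]
tool_rot: [-3.12, -0.359, 0.001]
ft_force: [-4.4, 2.0, 5.0]
grip_width: 0.202
```

```bash
python3 - <<'E'
from bench import ctrl
from h import *
s=ctrl.get_state();print(s['joint_positions'])
d=np.array(s['position'])-[.5181,.2841,.0259];dx=d[:2]@[.974,.226];print(dx,d[2],np.arctan2(d[2],.128-dx),np.hypot(d[2],.128-dx))
cv2.imwrite("pics/w8.png",ctrl.get_image("wrist")[:,:,::-1])
E
```

```text
[ 0.1052488   0.51312567 -0.8319612   1.55287492  0.39097499  1.25059443
 -2.12856919]
0.059727910585608404 0.10803634103240087 1.0072246273425418 0.12780034889105704
```

View pics/w8.png

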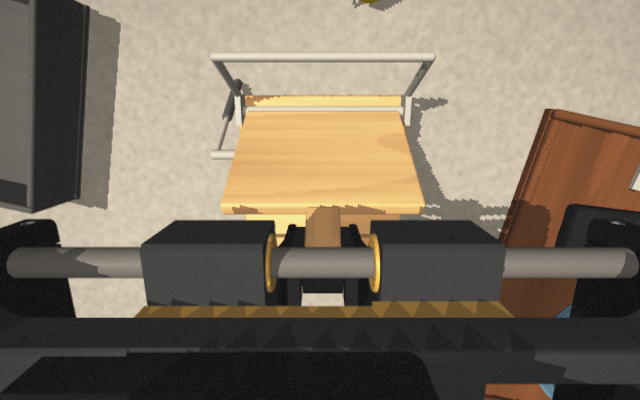

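>>> servo_tool([
  {"travel":[0.011,0,-0.006],"angular":[0,0,0]},
  {"travel":[0.012,0,-0.005],"angular":[0,0,0]},
  {"travel":[0.012,0,-0.004],"angular":[0,0,0]},
  {"travel":[0.01,0,-0.002],"angular":[0,0,0]},
  {"travel":[0,0,0],"angular":[0,0,0]},
])

```text
time: 12.8
position: [0.6217, 0.3082, 0.1511]
tool_rot: [-3.119, -0.358, -0.004]
ft_force: [-1.1, 4.7, 4.5]
grip_width: 0.206
```

```bash
python3 - <<'E'
from bench import ctrl
from h import *
s=ctrl.get_state();print(s['joint_positions'],s['ft_force'],s['grip_width'])
d=np.array(s['position'])-[.5181,.2841,.0259];dx=d[:2]@[.974,.226];print(dx,d[2],np.arctan2(d[2],.128-dx),np.hypot(d[2],.128-dx))
cv2.imwrite("pics/w9.png",ctrl.get_image("wrist")[:,:,::-1])
E
```

```text
[ 0.05784779  0.58575302 -0.80674109  1.41240672  0.42416675  1.31855611
 -2.11072523] [-1.14742779  4.6609443   4.45503999] 0.20624132979463097
0.10634170528155969 0.12515037700610873 1.3994354120052042 0.12701062394493606
```

View pics/w9.png

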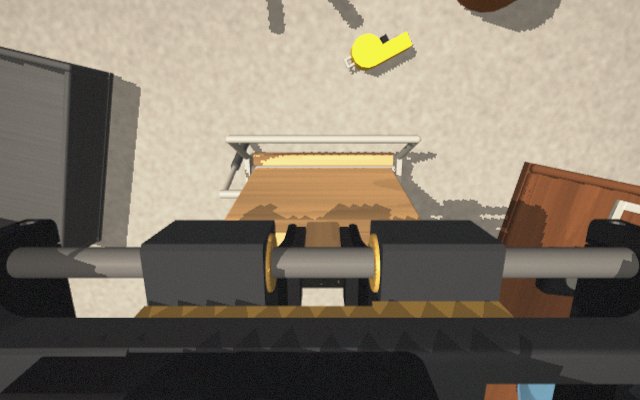

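>>> servo_tool([
  {"travel":[0,0,0],"angular":[0,0,0]},
  {"travel":[0,0,0],"angular":[0,0,0]},
  {"travel":[0,0,0],"angular":[0,0,0]},
  {"travel":[0,0,0],"angular":[0,0,0]},
  {"travel":[0,0,0],"angular":[0,0,0]},
], claw=0.06)

```text
time: 13.35
position: [0.6205, 0.3059, 0.1491]
tool_rot: [3.12, 0.358, -0.001]
ft_force: [-0.2, -0.7, 0.4]
grip_width: 0.576
```

>>> servo_tool([
  {"travel":[0,0,0],"angular":[0,0,0]},
  {"travel":[0,0,0],"angular":[0,0,0]},
  {"travel":[0,0,0],"angular":[0,0,0]},
  {"travel":[0,0,0],"angular":[0,0,0]},
  {"travel":[0,0,0],"angular":[0,0,0]},
])

```text
time: 13.85
position: [0.6205, 0.3067, 0.1495]
tool_rot: [3.121, 0.359, -0.0]
ft_force: [-0.0, -1.2, 0.3]
grip_width: 0.687
```

>>> servo_tool([
  {"travel":[-0.02,0,-0.02],"angular":[0,0,0]},
  {"travel":[-0.02,0,-0.03],"angular":[0,0,0]},
  {"travel":[-0.03,0,-0.03],"angular":[0,0,0]},
  {"travel":[-0.03,0,0],"angular":[0,0,0]},
  {"travel":[-0.02,0,0],"angular":[0,0,0]},
])

```text
time: 14.35
position: [0.502, 0.2801, 0.2308]
tool_rot: [3.121, 0.361, 0.003]
ft_force: [0.6, -0.6, 0.5]
grip_width: 0.688
```

>>> servo_tool([
  {"travel":[0,0,0],"angular":[0,0,0]},
  {"travel":[0,0,0],"angular":[0,0,0]},
  {"travel":[0,0,0],"angular":[0,0,0]},
  {"travel":[0,0,0],"angular":[0,0,0]},
  {"travel":[0,0,0],"angular":[0,0,0]},
])

```text
time: 14.85
position: [0.5041, 0.2796, 0.2291]
tool_rot: [-3.12, -0.358, 0.001]
ft_force: [0.2, -0.6, 0.1]
grip_width: 0.689
```

```bash
python3 - <<'E'
from bench import ctrl
from h import *
plan(ctrl,(.45,.2,.25),yaw=.228)
for n in("wrist","scene","top"): cv2.imwrite(f"pics/{n}10.png",ctrl.get_image(n)[:,:,::-1])
E
```

```text
t 14.85 pos [0.5041 0.2796 0.2291] delta [-0.0707  0.0652 -0.0209] turn [-0.0008  0.0008  0.0005] n 3 per row [-0.0236  0.0217 -0.007 ] [-0.0003  0.0003  0.0002] F [ 0.2 -0.6  0.1] w 0.689
```

View pics/wrist10.png

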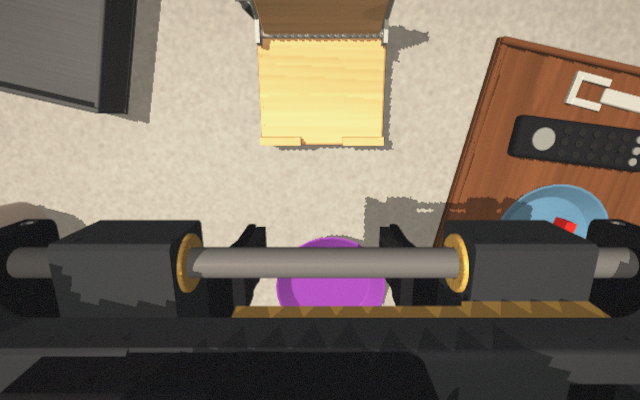

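View pics/scene10.png

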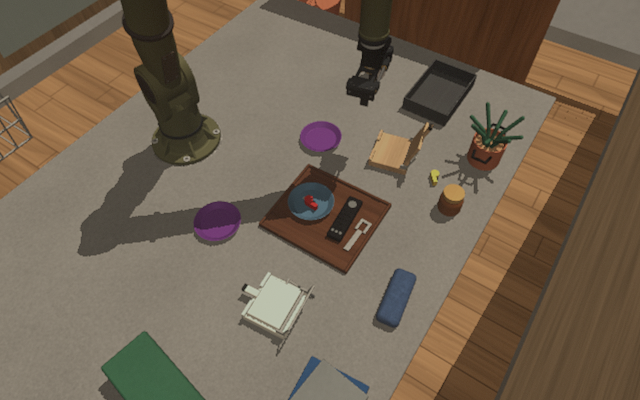

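View pics/top10.png

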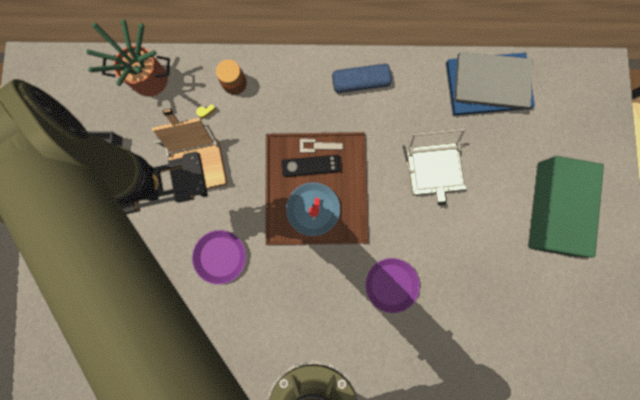

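The panel leans back on its stop, with its tongue at about (169,113) in the top view. The whistle is in the dish and the white stand is flat. One numeric check before handing in.

```bash
python3 - <<'E'
from bench import ctrl
from h import *
im=ctrl.get_image("top")[:,:,::-1].copy()
c=cal(ctrl,"top")
h=np.array([.644,.312,.0335]);ux=np.array([.974,.226,0])
for th in(1.57,1.74,1.92):
    print(th,proj(c,[h-.143*np.cos(th)*ux+[0,0,.143*np.sin(th)]]))
cv2.imwrite("pics/t11.png",cv2.resize(im[90:200,130:260],None,fx=5,fy=5,interpolation=cv2.INTER_CUBIC))
E
```

```text
1.57 [[168.58789232 130.76301639]]
1.74 [[167.09009542 120.44477227]]
1.92 [[166.43376766 110.71466702]]
```

View pics/t11.png

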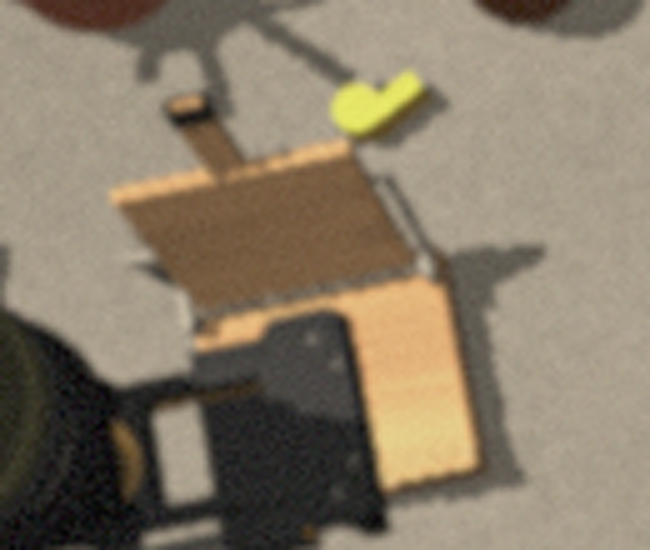

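The tongue tip shows at about (167,111), and a 1.92 rad opening predicts (166.4,110.7), so the panel is fully open. Handing in.

```bash
python3 -c "
from bench import ctrl
print(ctrl.close_job(), ctrl.get_state()['time'])"
```

```text
the job is handed in; nothing more can be done
the job is handed in; nothing more can be done
```

The job is done and handed in after about 15 s of robot time. The red whistle is in the blue dish, and the oak stand's panel is open against its stop.

- **Whistle:** I gripped it across its sides and set it down about 6 mm from the dish's centre. The last top and scene pictures show it lying in the dish, and the dish looks level there. I did not measure the tilt.
- **Oak panel:** I lifted the tongue along its arc to about 1.4 rad and let go, and the panel swung open by itself. In the last top picture the tongue tip is at about (167,111). A 1.92 rad opening predicts (166.4,110.7).
- **White stand:** I did not touch it, and it still looks folded flat in the last top and scene pictures.
- **Robot:** The gripper is open and clear of everything. The force readings between moves stayed below about 8 N.

My first three move calls were refused because the rows lacked the turn field. Nothing moved and no time passed. No check failed or disagreed.

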